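# Swing out the panel hook and hang up the blue pliers

## Robot

A 7-joint arm with a two-finger parallel gripper is mounted at the origin on the work surface. World frame = base frame: x ahead of the robot, y to its left, z up, the work surface at z = 0. Lengths are in m, angles in rad, forces in N, time in s.
With the tool pointing down it reaches from about 0.425 to 0.925 m from the base axis. Payload 6.8 kg.
Tool frame: the origin (TCP) lies midway between the tips of the shut fingers; the grasp point (between the pads) lies 19 mm behind it; x points along the fingers, y is the direction in which the jaws open and shut, and the axes are right-handed (so a half turn about x gives the same grasp; the last joint's range is limited). The gripper opens to 85 mm and grips with 20 to 120 N. Pads are 22 mm wide; open, the fingers measure 114 mm over their backs; the gripper's body (76 mm by 85 mm) begins 54 mm behind the grasp point. The pads swing forward as they close: fully open they stand 13 mm farther back than shut.
Start: joints at [-0.108, 0.477, 0.022, 1.555, -0.011, 1.109, -0.083], TCP at [0.675, 0, 0.231] pointing down, gripper open.
Joint ranges: [-2.96, 2.96], [-0.34, 2.1], [-1.41, 1.46], [0.24, 2.44], [-1.37, 4.51], [0.17, 1.92], [-2.96, 2.96]. Speed limits (rad/s): [2.39, 2.39, 3.14, 3.14, 3.14, 3.14, 3.14].

## Interface

Orientations are given as a rotation vector (axis times angle).
In Python, from bench import r, viewer, nets gives the robot as it stands.
- The arm moves only by the shell command python3 -m pendant 'ROWS' [FORCE]. ROWS is JSON, one flat list of numbers, 5 for each row, row after row: the finger opening in mm, from 0 to 85.4, then the shift along the tool's x, y, z in mm, then the turn about the tool's x in rad. A call has 1 to 20 rows; each row shifts and turns the commanded pose from where the row before left it, along the tool's axes as they then stand; what a row does not reach is not made up. A row lasts 1/8 s, in which the tool goes at most 62.5 mm and 10.7 degrees, less where a joint would pass 70% of its speed; a pose out of reach is approached as far as the arm can. A call with a gripper value outside its range is refused whole. The fingers move at their own pace and stop on an object; FORCE is the grip in N (left out, the last holds). Time passes only in rows, so rows that do not move let the fingers close. It gives the time, the measured TCP pose, the force and the opening at its end, in the units of the state.
- r.get_obs(): the state, without advancing time (a new reading comes with each control period).
- viewer.grab_frame(name): name is "scene" or "side" or "wrist"; returns (picture, depth): 420x560x3 uint8, red, green, blue; 420x560 float32, m along the optical axis (not along the pixel's ray), 0 where there is no reading.
- viewer.calibration(name): a dict with "mtx" (3x3 intrinsics, pixels), "world_to_cam" (4x4, takes a point from world to camera coordinates). Camera axes: x right, y up, looking along -z (the intrinsics and any distortion apply to the point x, -y, -z); pixel columns grow to the right and rows downward; lengths in m; the calibration is good to about 2 mm. A picture is of the moment at which its call begins: read the wrist's pose just before it. calibration takes no time and is no camera call; for the wrist camera it gives the pose at the moment of the call.
- r.hand_in(): hands the job in, once; it reports no verdict.
Trained networks look in the newest picture that a camera, given by its name, has taken for a name from the list of things; names that differ only in an ending like _2 or _b are one class to them, and where a whole thing is asked for, a point or a joint stands for the part that bears it (a point fixed in the world has none). Each returns a list of dicts, best first, with "score" (0 to 1); they miss things now and then, are a little off and sometimes report something else, mostly with a low value. They report only what shows in the picture. A call takes as long as a camera call. They do not tell look-alikes from the thing itself.
- nets.look_for(name, camera): "location" ([x, y, z] in m, in world coordinates, good to about 4 mm: the middle of the surface that is visible of it).
- nets.silhouettes(name, camera): "mask" (420x560 bool, what is visible of it).
The state is a dict: "clock": time; "joints": joint angles; "qvel": joint speeds; "tau": joint torques, N m; "tcp_pos": TCP position; "orientation": TCP orientation; "contact_force": force on the tool from outside, world axes, zero at the start; "moment": the same for the moment, N m; "grip_width": finger opening in m.
Only numpy, scipy, OpenCV 4.12 (cv2) and the standard library are available. Lean on these libraries where they do the work, as an engineer would, in place of code of your own. Each camera call takes 0.05 s, during which the arm holds its last target. There are 200 camera calls.

## Task

First swing the folded brass hook on the low grey tool panel all the way out, so that it points straight away from the panel. Then draw the blue-handled pliers out of the leaning tool rack, lower them jaws up with one handle on each side of the hook until they rest on it, and only then let go, so that they hang there still. Leave the red cutters, the yellow strippers and the other things on the bench where they are.

Things in the scene. Friction and masses are not known exactly. Their poses are not given: they have to be found in the camera images.
- hook (a joint): folding brass hook on the low grey tool panel: a round bar, 8 thick, on a vertical hinge, ending in an upturned pin, 10 diameter. 0 rad = folded along the panel, 1.571 = stop, pointing straight out to the robot's side; it opens anticlockwise seen from above. Starts at 0 to 0.3. The hinge is stiff (0.06 N m, about 1 N at the pin) and stays where left. Turn it by the pin, from above.
- panel: low grey tool panel, upright, fixed, 260 wide, 130 high, 18 thick; origin under its centre, -x of its own frame points out of the face that carries the hook, z up. Two small screwdrivers are clipped to the face beyond the folded hook's pin, below the top edge.
- hook_hinge (a point): point on the hook's hinge axis at the height of the bar's centre line: 135 above the bench, 5 above the panel's top edge, 16 in front of the panel's face. Its y axis runs along the bar to the pin and turns with the hook; z is up.
- hook_mid (a point): point on the bar's centre line, 38 from the hinge axis, half-way along the stretch where a tool hangs; the bar's top is 4 above it. Axes as hook_hinge (y along the bar, z up).
- hook_tip (a point): top centre of the hook's upturned pin, 72 from the hinge axis and 24 above the bar's centre line. The pin is 10 in diameter and stands 20 clear of the bar. Nothing stands higher than the pin within 100 mm of it.
- pliers: blue-handled pliers, 158 long, 110 to 220 g; origin midway between the handle ends; own axes: z from handle ends to jaws, x across the flat thickness (jaws 11, handles 12), y across the width. Start jaws up in one of three side-by-side rack pockets (which one varies), leaning 28 degrees from vertical, jaws out of the front of the rack, to the middle of the bench. Pocket 80 deep, 4 play: draw out along own z by 85 or more.
- pliers_jaw (a point): place to grip the pliers' jaws, 138 from the handle ends on their middle line; axes as pliers. Jaws 11 thick (x), 16 wide (y) from 132 to 158 above the handle ends, 24 wide from 112 to 132; below, the pivot block is 34 wide. Steel from 132 up, below that coated in the handle colour, blue.
- riser: wooden shelf unit, fixed, 250 wide, the leaning dark steel rack with three pockets 66 apart at its front; origin under its centre, front faces its own -x. Its shelf (underside 264 above the bench, 15 thick, a meter on top) overhangs the rack: its front edge is 26 farther back than the gripping place and its underside 112 higher, so a tool must come in leaning as the pliers do.
- pliers_crotch (a point): middle of the flat underside of the pliers' pivot block, between the handles: 88 from the handle ends, 50 below pliers_jaw along the pliers' own z; axes as pliers. The bar bears here: resting, this point is 4 above the bar's centre line. Gap between the handles: 28 at their ends, 14 at the crotch. Handles 54 over all.
- cutters_jaw (a point): the red-handled cutters (pivot coated red), in another pocket, same shape with a blunt head: a point 138 mm from the handle ends. Leave in the rack.
- strippers_jaw (a point): the yellow-handled strippers (pivot coated yellow), in another pocket, same shape: a point 138 mm from the handle ends. Leave in the rack.
- board: blue circuit board on a black holder, 75 x 100 x 18 high, loose on the bench in front of the robot; origin under its centre. Leave alone.
- spool: aluminium solder spool standing on its flange, 56 diameter, 40 high, loose on the bench; origin under its centre. Leave alone.
- flux: small amber jar with a black cap, 44 diameter, 50 high, loose on the bench; origin under its centre. Leave alone.
Things that resemble listed ones, but are neither listed nor needed, are in the scene too. What is meant by the pliers is not orange, and is the larger of those in its own colour.

How it is judged:
On the way, in this order (a step that is already met when the one before it is completed fails the run):
1. the hook is swung out to within 0.17 rad of its stop while the pliers are still in the rack (value of joint hook above 1.4 rad and distance of pliers_jaw from where it was at the start of the episode below 0.02 m), for 0.2 s.
2. the pliers are out of the rack, held up by the fingers, with the hook still out (value of joint hook above 1.4 rad and distance of pliers_jaw from where it was at the start of the episode above 0.08 m and contact force between the fingers and pliers above 0.5 N), for 0.2 s.
3. the pliers are lowered over the hook, down to within 8 mm of resting on it, still in the fingers (value of joint hook above 1.4 rad and x of pliers_crotch in the frame of hook_mid between -0.013 and 0.013 m and y of pliers_crotch in the frame of hook_mid between -0.03 and 0.03 m and z of pliers_crotch in the frame of hook_mid between -0.006 and 0.012 m and contact force between the fingers and pliers above 0.5 N), for 0.1 s.
At the end, for the whole second after the job is handed in: The hook is out to within 0.17 rad of its stop; the pliers' crotch sits on the bar (within 13 mm sideways and 30 mm along the bar of its middle, and at most 6 mm above its resting height), jaws up within 0.3 rad of vertical, hanging still (under 0.03 m/s and 0.4 rad/s) and released (value of joint hook above 1.4 rad and x of pliers_crotch in the frame of hook_mid between -0.013 and 0.013 m and y of pliers_crotch in the frame of hook_mid between -0.03 and 0.03 m and z of pliers_crotch in the frame of hook_mid between -0.006 and 0.01 m and angle between pliers_crotch's own z axis and vertical below 0.3 rad and linear speed of pliers below 0.03 m/s and angular speed of pliers below 0.4 rad/s); the robot touches nothing.
It fails at once if the cutters' head is moved more than 30 mm (distance of cutters_jaw from where it was at the start of the episode above 0.03 m).
It fails at once if the strippers' head is moved more than 30 mm (distance of strippers_jaw from where it was at the start of the episode above 0.03 m).
It fails at once if the circuit board is moved more than 30 mm (distance of board from where it was at the start of the episode above 0.03 m).
It fails at once if the spool is moved more than 30 mm (distance of spool from where it was at the start of the episode above 0.03 m).
It fails at once if the flux jar is moved more than 30 mm (distance of flux from where it was at the start of the episode above 0.03 m).
It also fails if it takes over 58 s, if anything falls off the work surface, if the arm or the gripper's body presses on something with over 40 N, if the wrist force passes 120 N, or if a joint passes its speed limit or range.

## Working session

There is one attempt and no reset: what is moved stays moved. The work goes in short steps, Python scripts to look and compute and a shell command to move; the robot and the scene stay as the last step left them, time stands still between calls to the robot, and variables do not carry over. Pictures are saved under pics/ and viewed, about 8 in all and at most 12, crops included, and the job is handed in when it is done.

```bash
mkdir -p pics; ls; cat > h.py <<'E'
import numpy as np,cv2
from bench import r,viewer,nets
from scipy.spatial.transform import Rotation as R
def cal(n):
    c=viewer.calibration(n); return np.array(c["mtx"]),np.array(c["world_to_cam"])
def px2w(n,u,v,d,c=None):
    K,T=c or cal(n)
    p=np.linalg.inv(K)@np.array([u,v,1.])*d
    p=np.array([p[0],-p[1],-p[2],1]); return (np.linalg.inv(T)@p)[:3]
def w2px(n,P,c=None):
    K,T=c or cal(n); p=(T@np.r_[P,1])[:3]; q=K@np.array([p[0],-p[1],-p[2]]); return q[:2]/q[2]
def cloud(n,d,c=None):
    K,T=c or cal(n); v,u=np.mgrid[:420,:560]
    p=np.stack([(u-K[0,2])/K[0,0]*d,-(v-K[1,2])/K[1,1]*d,-d],-1)
    return (p-T[:3,3])@T[:3,:3]
E
cat > a.py <<'E'
from h import *
np.set_printoptions(precision=4,suppress=True)
ims=[]
for n in ["scene","side"]:
    im,d=viewer.grab_frame(n); np.savez(f"pics/{n}0.npz",im=im,d=d)
    cv2.imwrite(f"pics/{n}0.png",cv2.resize(im[:,:,::-1],(800,600)))
    for k in ["hook_tip","pliers_jaw","cutters_jaw","strippers_jaw","board","spool","flux","panel","riser"]:
        print(n,k,[(np.round(x["location"],3).tolist(),round(x["score"],2)) for x in nets.look_for(k,n)][:4])
    K,T=cal(n); print(K,np.linalg.inv(T))
print(viewer.calibration("scene").keys(), r.get_obs()["clock"])
E
python3 a.py
```

```text
pics
scene hook_tip []
scene pliers_jaw [([0.324, -0.391, 0.013], 0.69), ([0.677, -0.446, 0.009], 0.67), ([0.543, -0.181, 0.145], 0.41)]
scene cutters_jaw [([0.598, -0.15, 0.146], 0.64), ([0.428, 0.165, 0.036], 0.2)]
scene strippers_jaw [([0.481, -0.213, 0.143], 0.53), ([0.578, 0.1, 0.088], 0.17)]
scene board [([0.482, -0.025, 0.021], 0.86)]
scene spool [([0.429, 0.165, 0.041], 0.78)]
scene flux [([0.635, -0.049, 0.054], 0.65)]
scene panel [([0.577, 0.097, 0.09], 0.72)]
scene riser [([0.556, -0.288, 0.294], 0.77)]
[[539.1341   0.     265.3877]
 [  0.     539.1341 204.0712]
 [  0.       0.       1.    ]] [[ 0.7088  0.6649 -0.2355  0.2258]
 [-0.7054  0.6693 -0.2333 -0.4322]
 [ 0.0025  0.3315  0.9434  1.4992]
 [ 0.      0.      0.      1.    ]]
side hook_tip [([0.557, 0.168, 0.138], 0.62)]
side pliers_jaw [([0.542, -0.18, 0.126], 0.74), ([0.317, -0.382, 0.009], 0.63), ([0.679, -0.439, 0.009], 0.48), ([0.556, 0.172, 0.135], 0.44)]
side cutters_jaw [([0.6, -0.145, 0.129], 0.74)]
side strippers_jaw [([0.484, -0.214, 0.13], 0.43)]
side board [([0.48, -0.003, 0.014], 0.64)]
side spool [([0.424, 0.181, 0.037], 0.83), ([0.571, -0.236, 0.279], 0.2)]
side flux [([0.626, -0.038, 0.043], 0.66), ([0.558, 0.168, 0.137], 0.41)]
side panel [([0.581, 0.22, 0.079], 0.86)]
side riser [([0.573, -0.236, 0.278], 0.91), ([0.487, -0.213, 0.125], 0.56)]
[[419.4286   0.     277.9682]
 [  0.     419.4286 207.0068]
 [  0.       0.       1.    ]] [[-0.8786  0.2692 -0.3945  0.108 ]
 [-0.4776 -0.501   0.7217  0.6874]
 [-0.0034  0.8225  0.5687  0.7422]
 [ 0.      0.      0.      1.    ]]
dict_keys(['mtx', 'world_to_cam']) 1.0
```

View both.

View pics/scene0.png

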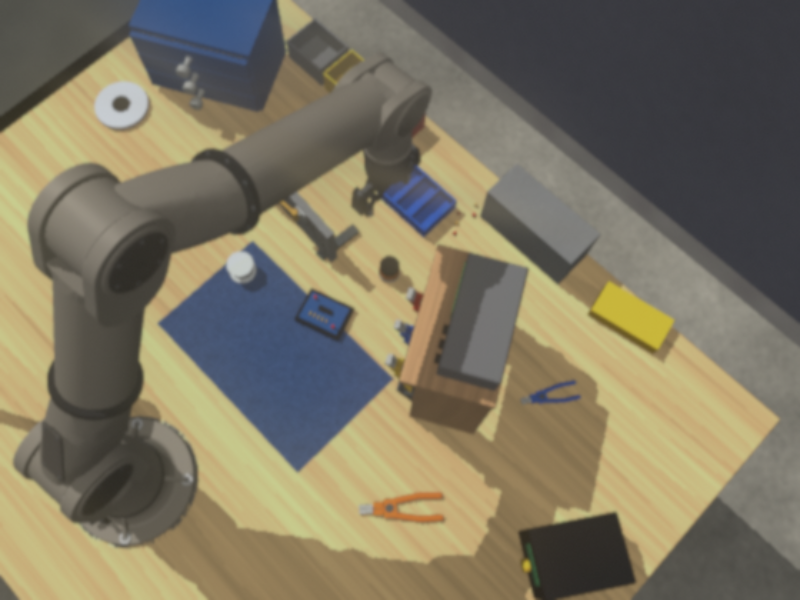

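View pics/side0.png

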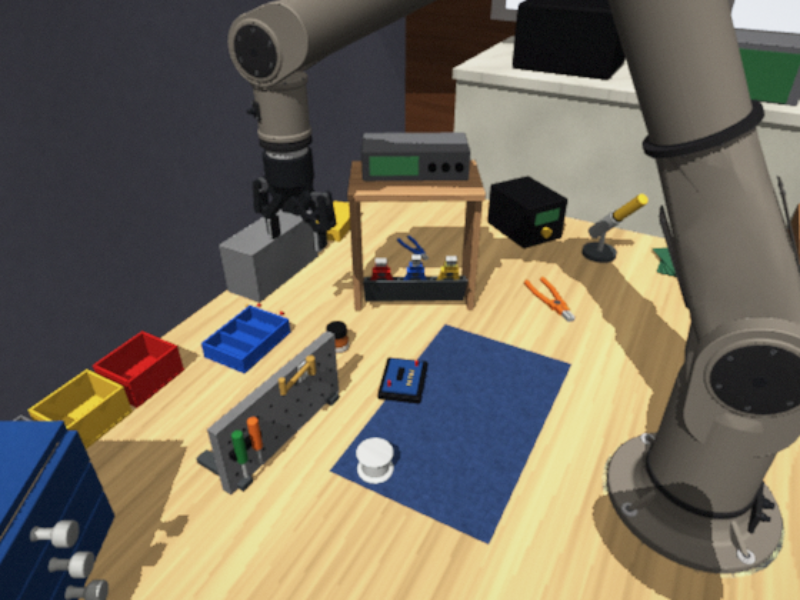

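Scene: red/blue/yellow heads are in the rack at about (410-420, 295-365) in the scene view. The blue one, in the middle pocket, is the target. The side view shows the panel, with the brass hook at (280-315, 360-390) and the screwdrivers to its left. Next I'll measure geometry from the depth images.

View pics/c1.png

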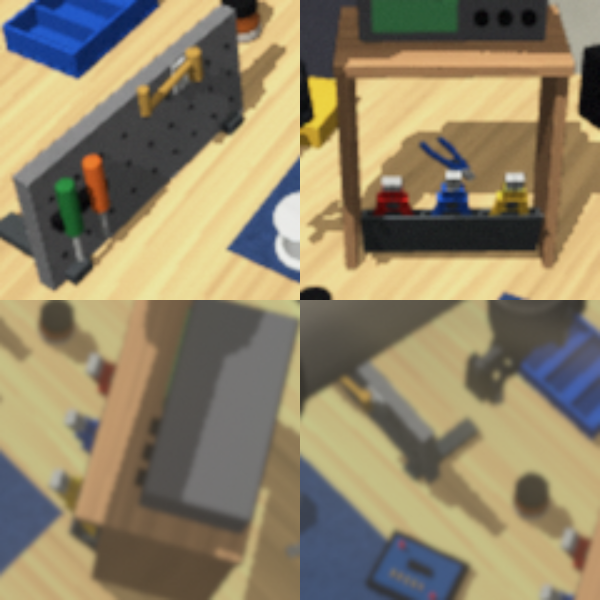

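Crop shows: the hook is folded with its pin at the left (higher-y) end, hinge right, and clear panel face on both sides. Blue sits in the middle pocket. Now I'll move above the pin.

```bash
python3 -m pendant '[30,0,-24,-43,0,30,0,-24,-43,0,30,0,-24,-42,0,30,0,-24,-42,0,30,0,-22,-42,0,30,0,0,0,0]' 30
cat > c.py <<'E'
from h import *
import sys
np.set_printoptions(precision=4,suppress=True)
tag=sys.argv[1]; o=r.get_obs(); Rt=R.from_rotvec(o["orientation"]).as_matrix()
c=cal("wrist"); im,d=viewer.grab_frame("wrist"); np.savez(f"pics/{tag}.npz",im=im,d=d,K=c[0],T=c[1])
print(o["clock"],o["tcp_pos"]); W=np.linalg.inv(c[1])
print("cam in tool",Rt.T@(W[:3,3]-o["tcp_pos"]),"look",Rt.T@(-W[:3,2]),"f",c[0][0,0])
cv2.imwrite(f"pics/{tag}.png",im[:,:,::-1])
for k in sys.argv[2:]: print(k,[(np.round(x["location"],4).tolist(),round(x["score"],2)) for x in nets.look_for(k,"wrist")][:3])
E
python3 c.py w1 hook_tip hook_mid
```

```text
clock: 1.75
tcp_pos: [0.5546, 0.2171, 0.2316]
orientation: [1.205, 1.215, -1.203]
contact_force: [-0.2, -0.5, 0.3]
grip_width: 0.0298
1.75 [0.5546 0.2171 0.2316]
cam in tool [-0.1427 -0.0005 -0.0659] look [0.9655 0.0006 0.2603] f 351.4796081854365
hook_tip [([0.5615, 0.1706, 0.1383], 0.79)]
hook_mid [([0.5609, 0.1702, 0.1376], 0.82)]
```

View pics/w1.png

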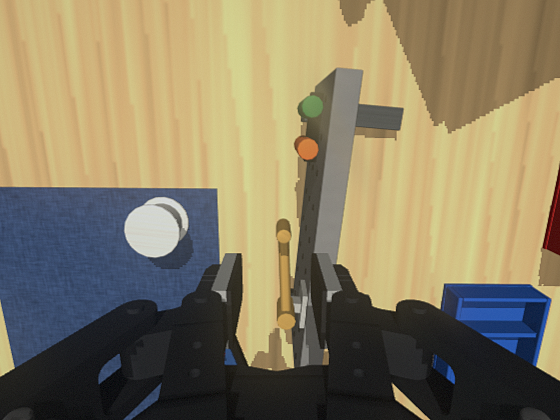

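Wrist view: pin top is at pixel (284,236), hinge post at (286,321), fingers at (232/325, 275).

```bash
cat > d.py <<'E'
from h import *
np.set_printoptions(precision=4,suppress=True)
z=np.load("pics/w1.npz"); im,d=z["im"],z["d"]; c=(z["K"],z["T"]); P=cloud("wrist",d,c)
hsv=cv2.cvtColor(im,cv2.COLOR_RGB2HSV); v,u=np.mgrid[:420,:560]
br=(hsv[...,1]>110)&(d>0)&(P[...,2]>.12)&(u>270)&(u<303)&(v>205)&(v<340)
for nm,m in dict(pin=br&(v<255)&(P[...,2]>.152),post=br&(v>305)&(P[...,2]>.14),bar=br&(v>255)&(v<305)).items():
    q=P[m]; print(nm,m.sum(),q.mean(0),q.min(0),q.max(0),np.argwhere(m).mean(0)[::-1])
q=P[br&(v>250)&(v<308)];cc=q.mean(0);print("dir",np.linalg.svd(q-cc)[2][0] if len(q)<5000 else 0)
pt=(hsv[...,1]<60)&(P[...,2]>.124)&(P[...,2]<.135)&(d>0)&(u>290)&(u<365)&(v<330)
q=P[pt]
for a,b in [(.2,.22),(.25,.27),(.29,.31)]:
    k=q[(q[:,1]>a)&(q[:,1]<b)]; print("top",len(k),k[:,0].min(),k[:,0].max(),k[:,1].mean())
n="side";zz=np.load("pics/side0.npz");print("side px",[w2px(n,p) for p in ([.5615,.205,.159],[.5615,.134,.145])])
E
python3 d.py
```

```text
pin 204 [0.5588 0.2108 0.1581] [0.5542 0.2051 0.1522] [0.5633 0.215  0.1607] [283.1863 233.8333]
post 264 [0.5621 0.1388 0.1429] [0.5555 0.1317 0.1401] [0.5689 0.1453 0.1447] [285.8826 319.6477]
bar 537 [0.5608 0.1675 0.1378] [0.5556 0.1391 0.1202] [0.5675 0.188  0.1407] [284.4767 280.9777]
dir [-0.0409  0.9938  0.1037]
top 674 0.582963844855504 0.6019394426843425 0.210062770118471
top 773 0.5867359088523275 0.6058906451921262 0.2600761352664235
top 877 0.5901993471902051 0.6091069020086864 0.3000585069367571
side px [array([196.8249, 263.6308]), array([217.5748, 248.9878])]
```

```bash
python3 -m pendant '[24,0,4.4,6.6,-0.042,24,0,0,0,0,24,45,0,0,0,24,44,0,0,0,24,0,0,0,0,14,0,0,0,0,14,0,0,0,0]' 20
python3 -m pendant '[14,0,-10.6,0.8,-0.148,14,0,-10.6,0.8,-0.148,14,0,-10.6,0.8,-0.148,14,0,-10.6,0.8,-0.148,14,0,-10.6,0.8,-0.148,14,0,-10.6,0.8,-0.148,14,0,-10.6,0.8,-0.148,14,0,-10.6,0.8,-0.148,14,0,-10.6,0.8,-0.148,14,0,-10.6,0.8,-0.148,14,0,0,0,0]'
```

```text
clock: 2.78
tcp_pos: [0.5626, 0.2057, 0.1443]
orientation: [1.181, 1.227, -1.176]
contact_force: [-0.1, -1.5, -0.7]
grip_width: 0.0142
clock: 4.15
tcp_pos: [0.4948, 0.1403, 0.1446]
orientation: [0.041, 1.565, -0.032]
contact_force: [1.4, 7.8, -2.5]
grip_width: 0.014
```

```bash
python3 -m pendant '[14,0,2,0,0,26,0,0,0,0,26,0,0,0,0,26,-50,0,0,0,26,-50,0,0,0,26,0,0,0,0]'
python3 c.py w2 hook_tip
```

```text
clock: 4.9
tcp_pos: [0.4952, 0.1396, 0.2464]
orientation: [0.04, 1.563, -0.037]
contact_force: [0.1, 0.2, 0.3]
grip_width: 0.026
4.9 [0.4952 0.1396 0.2464]
cam in tool [-0.1427  0.0004 -0.066 ] look [ 0.9657 -0.0009  0.2597] f 351.4796081854365
hook_tip [([0.5285, 0.1386, 0.137], 0.69)]
```

View pics/w2.png

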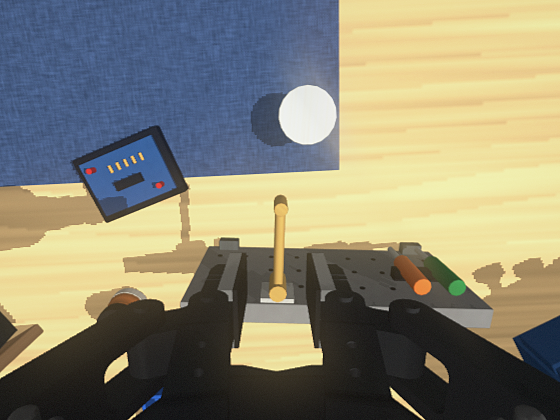

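The hook is out: pin at (280,208), post at (277,293), roughly square to the panel. Check the numbers.

```bash
cat > e.py <<'E'
from h import *
np.set_printoptions(precision=4,suppress=True)
z=np.load("pics/w2.npz"); im,d=z["im"],z["d"]; c=(z["K"],z["T"]); P=cloud("wrist",d,c)
hsv=cv2.cvtColor(im,cv2.COLOR_RGB2HSV); v,u=np.mgrid[:420,:560]
br=(hsv[...,1]>110)&(d>0)&(P[...,2]>.12)&(u>262)&(u<300)&(v>190)&(v<310)
for nm,m in dict(pin=br&(v<230)&(P[...,2]>.15),post=br&(v>283)&(P[...,2]>.14)).items():
    q=P[m]; print(nm,m.sum(),q.mean(0),q.min(0),q.max(0))
q=P[br&(v>225)&(v<280)&(P[...,2]>.13)];cc=q.mean(0);e=np.linalg.svd(q-cc,full_matrices=False)[2][0];print("bar",cc,e,np.degrees(np.arctan2(e[1],e[0])))
t=P[(hsv[...,1]<60)&(abs(P[...,2]-.130)<.004)&(d>0)&(v>270)&(P[...,0]>.56)]
for a,b in [(.08,.1),(.1,.12),(.17,.19),(.2,.22),(.25,.27)]:
    k=t[(t[:,1]>a)&(t[:,1]<b)]; print(len(k),k.min(0) if len(k) else 0)
E
python3 e.py
```

```text
pin 182 [0.489  0.1433 0.1581] [0.4849 0.1388 0.1505] [0.4946 0.1477 0.1611]
post 232 [0.5606 0.1379 0.1429] [0.5546 0.1312 0.14  ] [0.5677 0.1445 0.1447]
bar [0.5294 0.1403 0.1384] [ 0.9975 -0.0704 -0.0061] -4.037795771815698
0 0
257 [0.5752 0.1084 0.1261]
0 0
40 [0.5826 0.2103 0.126 ]
35 [0.5869 0.2627 0.1261]
```

```bash
python3 -m pendant '[50,-11,-52,5,0,50,-11,-52,5,0,50,-11,-52,5,0,50,-11,-52,5,0,50,-10,-53,5,0,50,0,0,0,0.17,50,0,0,0,0.17,50,0,0,0,0.17,50,0,0,0,0.17,50,0,0,0,0.17,50,0,0,0,0.167,50,0,0,0,0]' 30
python3 c.py w3 pliers_jaw cutters_jaw strippers_jaw
```

```text
clock: 6.5
tcp_pos: [0.5042, -0.123, 0.2947]
orientation: [0.828, 1.41, -0.83]
contact_force: [-0.5, 0.1, -1.3]
grip_width: 0.0501
6.5 [ 0.5042 -0.123   0.2947]
cam in tool [-0.1427 -0.0002 -0.0661] look [0.9655 0.0001 0.2603] f 351.4796081854365
pliers_jaw [([0.3124, -0.3788, 0.0083], 0.97), ([0.5432, -0.1767, 0.144], 0.92)]
cutters_jaw [([0.5973, -0.1738, 0.1046], 0.55), ([0.5747, 0.0761, 0.0771], 0.47)]
strippers_jaw [([0.5065, -0.215, 0.1215], 0.57)]
```

View pics/w3.png

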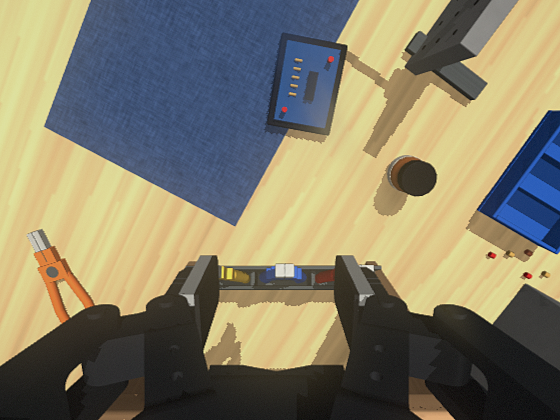

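Blue jaws at pixel (286,270) between the fingers, yellow left, red right. The row is aligned with the image.

```bash
cat > f.py <<'E'
from h import *
np.set_printoptions(precision=4,suppress=True)
z=np.load("pics/w3.npz"); im,d=z["im"],z["d"]; c=(z["K"],z["T"]); P=cloud("wrist",d,c)
hsv=cv2.cvtColor(im,cv2.COLOR_RGB2HSV); v,u=np.mgrid[:420,:560]
o=r.get_obs(); Rt=R.from_rotvec(o["orientation"]).as_matrix(); print(Rt)
Q=(P-o["tcp_pos"])@Rt
box=(u>262)&(u<305)&(v>255)&(v<300)&(d>0)&(P[...,2]>.07)
for nm,m in dict(steel=box&(hsv[...,1]<70)&(P[...,2]>.14),blue=box&(hsv[...,0]>100)&(hsv[...,0]<130)&(hsv[...,1]>110)).items():
    q=P[m]; print(nm,m.sum(),q.mean(0),q.max(0)); q=Q[m];print("  tool",q.mean(0),q.min(0),q.max(0))
    if nm=="steel":
        k=q[q[:,0]<q[:,0].min()+.004]; print("  top face tool",len(k),k.mean(0),k.min(0),k.max(0))
cv2.imwrite("pics/z.png",cv2.resize(im[240:310,220:350,::-1],(780,420),interpolation=cv2.INTER_NEAREST))
for r_ in range(256,298,3): print(r_,Q[r_,[276,286,296]].round(4).tolist(),im[r_,286])
E
python3 f.py
```

```text
[[-0.0011  0.8741  0.4858]
 [ 0.0001  0.4858 -0.8741]
 [-1.     -0.0009 -0.0006]]
steel 282 [ 0.5368 -0.1696  0.1676] [ 0.5519 -0.1606  0.1734]
  tool [0.1281 0.0054 0.0564] [ 0.1223 -0.0039  0.0498] [0.1514 0.0133 0.0739]
  top face tool 135 [0.1248 0.0059 0.0564] [ 0.1223 -0.0019  0.0511] [0.1263 0.0129 0.0594]
blue 113 [ 0.5493 -0.1794  0.137 ] [ 0.5633 -0.1694  0.1503]
  tool [0.1587 0.0116 0.0711] [ 0.1454 -0.0107  0.062 ] [0.1694 0.0227 0.0803]
256 [[0.2965, -0.0015, 0.1113], [0.2953, 0.0118, 0.1108], [0.2947, 0.0251, 0.1106]] [223 209 145]
259 [[0.2957, -0.0015, 0.1153], [0.2962, 0.0119, 0.1155], [0.2949, 0.0252, 0.1149]] [223 208 144]
262 [[0.2947, -0.0015, 0.1191], [0.295, 0.0119, 0.1193], [0.2953, 0.0252, 0.1194]] [231 208 140]
265 [[0.1276, -0.0011, 0.0509], [0.1288, 0.0072, 0.0513], [0.2944, 0.0253, 0.1233]] [226 224 211]
268 [[0.1272, -0.0011, 0.0533], [0.1276, 0.0072, 0.0535], [0.1503, 0.0168, 0.0636]] [224 222 208]
271 [[0.1263, -0.0011, 0.0556], [0.1247, 0.0071, 0.0549], [0.1498, 0.0168, 0.0663]] [226 224 212]
274 [[0.1248, -0.0011, 0.0576], [0.1246, 0.0071, 0.0575], [0.1482, 0.0168, 0.0685]] [224 221 207]
277 [[0.1333, -0.0011, 0.0643], [0.1332, 0.0074, 0.0643], [0.1469, 0.0167, 0.0708]] [118 112  99]
280 [[0.263, -0.0014, 0.13], [0.2639, 0.0112, 0.1305], [0.1826, 0.0189, 0.091]] [74 69 56]
283 [[0.2625, -0.0014, 0.1339], [0.2629, 0.0112, 0.1341], [0.2633, 0.0238, 0.1343]] [80 76 65]
286 [[0.2066, -0.0013, 0.1098], [0.2081, 0.0096, 0.1106], [0.2066, 0.0204, 0.1098]] [72 68 57]
289 [[0.2199, -0.0013, 0.1202], [0.2212, 0.01, 0.1209], [0.2218, 0.0214, 0.1212]] [58 57 50]
292 [[0.2948, -0.0015, 0.1634], [0.2967, 0.0122, 0.1644], [0.2946, 0.0258, 0.1633]] [167 141  98]
295 [[0.2939, -0.0015, 0.1674], [0.2952, 0.0122, 0.1681], [0.2951, 0.0259, 0.1681]] [167 141  99]
```

View pics/z.png

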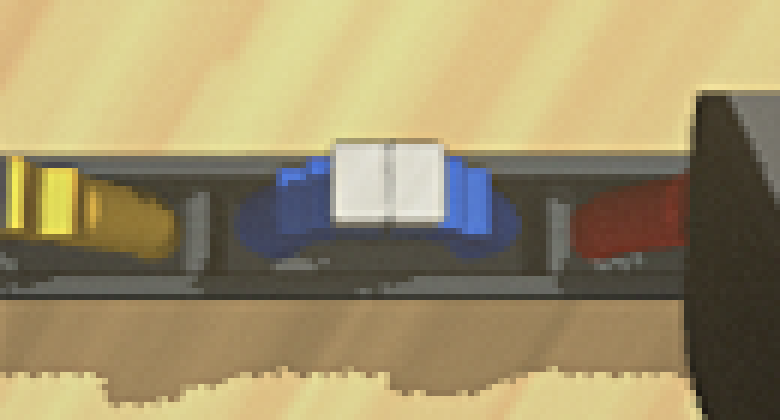

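```bash
cat > g.py <<'E'
from h import *
np.set_printoptions(precision=4,suppress=True)
z=np.load("pics/w3.npz"); im,d=z["im"],z["d"]; c=(z["K"],z["T"]); P=cloud("wrist",d,c)
o=r.get_obs(); Rt=R.from_rotvec(o["orientation"]).as_matrix()
Q=(P-o["tcp_pos"])@Rt
for p in [(280,372),(280,380),(280,395),(280,415),(240,372),(240,415),(200,415),(345,380),(165,320),(190,350),(100,360),(205,280),(212,262),(350,280)]: print(p,d[p[1],p[0]],Q[p[1],p[0]])
m=(d>0)&(d<.2); q=Q[m]
for a in np.arange(-.12,.01,.01):
    k=q[(q[:,0]>a)&(q[:,0]<a+.01)]; 
    if len(k): print(round(a,3),len(k),k[:,1:].min(0),k[:,1:].max(0))
E
python3 g.py
```

```text
(280, 372) 0.0795259 [-0.0742  0.0003 -0.0108]
(280, 380) 0.075064704 [-0.0785  0.0003 -0.0123]
(280, 395) 0.07069314 [-0.0829  0.0002 -0.0125]
(280, 415) 0.06651833 [-0.0874  0.0002 -0.012 ]
(240, 372) 0.07893585 [-0.0748 -0.0087 -0.0112]
(240, 415) 0.06679832 [-0.0872 -0.0074 -0.0118]
(200, 415) 0.055768102 [-0.0962 -0.0126 -0.0208]
(345, 380) 0.06792478 [-0.0845  0.0127 -0.0174]
(165, 320) 0.09638078 [-0.0563 -0.0311 -0.0128]
(190, 350) 0.07493631 [-0.0769 -0.0189 -0.0185]
(100, 360) 0.096149825 [-0.0594 -0.0488 -0.0024]
(205, 280) 0.122234896 [-0.0298 -0.0254 -0.0119]
(212, 262) 0.13824941 [-0.0133 -0.0259 -0.0117]
(350, 280) 0.12240575 [-0.0295  0.0251 -0.0118]
-0.1 3474 [-0.0236 -0.0222] [ 0.0229 -0.0172]
-0.09 11337 [-0.058  -0.0198] [ 0.0585 -0.0038]
-0.08 12575 [-0.0631 -0.0194] [0.0624 0.0066]
-0.07 6717 [-0.0617 -0.0192] [0.0607 0.0123]
-0.06 10573 [-0.0601 -0.0152] [0.0583 0.012 ]
-0.05 1936 [-0.0563 -0.0151] [0.0554 0.0066]
-0.04 1745 [-0.0392 -0.0126] [0.0382 0.0107]
-0.03 1375 [-0.0394 -0.0126] [0.0384 0.0105]
-0.02 1100 [-0.0392 -0.0126] [0.0384 0.0103]
-0.01 459 [-0.0378 -0.0124] [0.0366 0.0102]
```

```bash
python3 -m pendant '[36,0,3,25,0,36,0,2.7,25,0,36,0,0,0,0,36,40,0,0,0,36,40,0,0,0,36,0,0,0,0]' 30
python3 -c "
from h import *
o=r.get_obs();p=np.array([.5042,-.123,.2947]);Rt=R.from_rotvec(o['orientation']).as_matrix();print(((o['tcp_pos']-p)@Rt*1000).round(1), R.from_matrix(Rt).as_matrix().round(3)[:,1])"
```

```text
clock: 7.45
tcp_pos: [0.5317, -0.1627, 0.2137]
orientation: [0.828, 1.414, -0.831]
contact_force: [0.3, 0.6, 0.2]
grip_width: 0.0357
[80.8  5.2 48.4] [ 0.874  0.485 -0.005]
```

```bash
python3 -m pendant '[36,32,0.5,1.5,0,36,31,0,0,0,36,0,0,0,0]' 60
python3 -c "
from h import *
o=r.get_obs();p=np.array([.5042,-.123,.2947]);Rt=R.from_rotvec(o['orientation']).as_matrix();print(((o['tcp_pos']-p)@Rt*1000).round(1))"
python3 c.py w4
```

```text
clock: 7.82
tcp_pos: [0.5347, -0.1644, 0.1531]
orientation: [0.829, 1.409, -0.83]
contact_force: [-0.8, 0.7, 0.1]
grip_width: 0.0359
[141.4   6.8  51.3]
7.825 [ 0.5347 -0.1644  0.1531]
cam in tool [-0.1427 -0.0002 -0.0661] look [0.9655 0.0001 0.2604] f 351.4796081854365
```

View pics/w4.png

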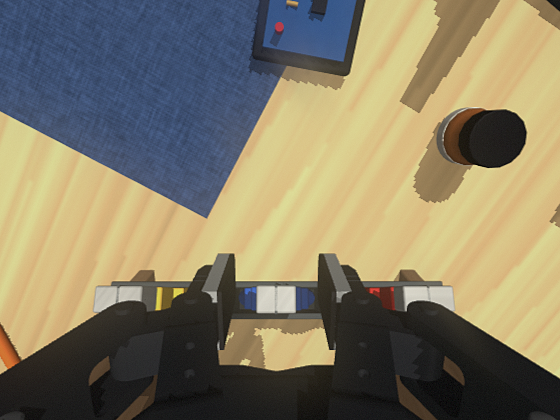

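Jaws are centred between the pads at (280,300), with no contact. Close.

```bash
python3 -m pendant '[36,4,0,0,0,10,0,0,0,0,10,0,0,0,0,10,0,0,0,0,10,0,0,0,0]' 100
```

```text
clock: 8.5
tcp_pos: [0.536, -0.1649, 0.1504]
orientation: [0.83, 1.405, -0.829]
contact_force: [-1.8, 1.0, 6.1]
grip_width: 0.0126
```

```bash
python3 -m pendant '[10,0,0,0,0,10,0,0,0,0,10,-8.8,0,-4.7,0,10,-8.8,0,-4.7,0,10,0,0,0,0]'; python3 c.py w5
```

```text
clock: 9.12
tcp_pos: [0.5312, -0.1564, 0.1679]
orientation: [0.83, 1.405, -0.829]
contact_force: [0.9, -0.7, 0.0]
grip_width: 0.0133
9.125 [ 0.5312 -0.1564  0.1679]
cam in tool [-0.1427 -0.0002 -0.0661] look [0.9655 0.0001 0.2604] f 351.4796081854365
```

View pics/w5.png

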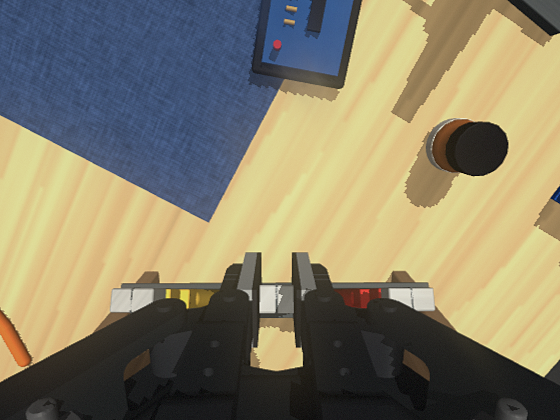

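```bash
python3 -c "
from h import *
for t in ['w4','w5']:
    z=np.load(f'pics/{t}.npz');P=cloud('wrist',z['d'],(z['K'],z['T']))
    for u in ([130,275,425] if t=='w4' else [125,270,415]): print(t,u,P[[290,296,302,308],u].round(4).tolist())"
```

```text
w4 130 [[0.4828, -0.1969, 0.1628], [0.484, -0.1988, 0.1637], [0.4905, -0.1725, 0.2041], [0.4915, -0.1726, 0.2064]]
w4 275 [[0.5343, -0.1651, 0.1681], [0.5355, -0.1672, 0.1686], [0.5361, -0.1683, 0.1711], [0.5373, -0.1705, 0.1714]]
w4 425 [[0.5934, -0.1383, 0.1579], [0.5958, -0.1409, 0.1568], [0.5663, -0.1313, 0.2027], [0.5649, -0.1318, 0.2064]]
w5 125 [[0.475, -0.2004, 0.162], [0.4763, -0.2026, 0.163], [0.4776, -0.2049, 0.1638], [0.4791, -0.2064, 0.1656]]
w5 270 [[0.5285, -0.1568, 0.1855], [0.5296, -0.1589, 0.186], [0.5308, -0.1611, 0.1861], [0.5311, -0.1615, 0.1897]]
w5 415 [[0.5955, -0.136, 0.1582], [0.597, -0.1384, 0.1588], [0.5984, -0.1409, 0.1595], [0.5997, -0.1433, 0.1603]]
```

```bash
python3 -m pendant '[10,-20,0,-10.6,0,10,-20,0,-10.6,0,10,-20,0,-10.6,0,10,-20,0,-10.6,0,10,-20,0,-10.6,0,10,0,0,0,0,10,0,0,0,-0.165,10,0,0,0,-0.165,10,0,0,0,-0.165,10,0,0,0,-0.165,10,0,0,0,-0.165,10,0,0,0,-0.165,10,0,0,0,0]'
cat > s.py <<'E'
from h import *
import sys
np.set_printoptions(precision=4,suppress=True)
o=r.get_obs(); Rt=R.from_rotvec(o["orientation"]).as_matrix()
print(o["clock"],o["tcp_pos"],"phi",np.degrees(np.arctan2(Rt[1,1],Rt[0,1])),o["grip_width"],o["contact_force"])
for n in ["side","scene"]:
    im,d=viewer.grab_frame(n);P=cloud(n,d);hsv=cv2.cvtColor(im,cv2.COLOR_RGB2HSV)
    near=np.linalg.norm(P[...,:2]-np.array(o["tcp_pos"])[:2],axis=-1)<.16
    m=near&(d>0)&(hsv[...,0]>100)&(hsv[...,0]<130)&(hsv[...,1]>120)&(P[...,2]>.03)&(P[...,2]<.3)
    k,l,st,_=cv2.connectedComponentsWithStats(m.astype(np.uint8)); 
    if k<2: print(n,"none"); continue
    i=1+st[1:,4].argmax(); q=P[l==i]; e=np.linalg.svd(q-q.mean(0),full_matrices=False)[2][0]; e*=np.sign(e[2])
    print(n,len(q),"mean",q.mean(0),"axis",e,"tilt",np.degrees(np.arccos(e[2])),"zrange",q[:,2].min(),q[:,2].max(), "low",q[q[:,2]<q[:,2].min()+.015].mean(0))
    cv2.imwrite(f"pics/s_{n}_{sys.argv[1]}.png",im[:,:,::-1])
    a=np.clip(w2px(n,o["tcp_pos"]),60,[500,360]).astype(int); cv2.imwrite(f"pics/sc_{n}_{sys.argv[1]}.png",cv2.resize(im[a[1]-60:a[1]+60,a[0]-60:a[0]+60,::-1],(480,480)))
E
python3 s.py 1
```

```text
clock: 10.8
tcp_pos: [0.5046, -0.1104, 0.2661]
orientation: [0.061, 1.572, -0.061]
contact_force: [-0.2, 0.2, -2.8]
grip_width: 0.0128
10.8 [ 0.5046 -0.1104  0.2661] phi 85.55956308179353 0.012822026047354272 [-0.1831  0.2232 -2.7952]
side 271 mean [ 0.5474 -0.1036  0.2051] axis [-0.4702  0.0981  0.8771] tilt 28.704596340562695 zrange 0.08682114544123246 0.26361298386081 low [ 0.6217 -0.1813  0.0868]
scene none
```

```bash
python3 -m pendant '[10,0,51,-13,0,10,0,51,-13,0,10,0,51,-13,0,10,0,49,-12,0,10,0,0,0,0,10,38,0,0,0,10,38,0,0,0,10,0,0,0,0]'; python3 s.py 2
```

```text
clock: 11.9
tcp_pos: [0.4676, 0.0934, 0.1886]
orientation: [0.06, 1.576, -0.063]
contact_force: [-0.6, 0.8, -0.9]
grip_width: 0.0136
11.9 [0.4676 0.0934 0.1886] phi 85.51519511748359 0.013627504014227368 [-0.6295  0.7893 -0.878 ]
side 153 mean [0.4988 0.0986 0.148 ] axis [-0.401   0.3313  0.8541] tilt 31.33997291632143 zrange 0.07769302674525931 0.20023559850893674 low [0.5282 0.0717 0.0845]
scene none
```

```bash
python3 -m pendant '[10,0,0,12,0,10,0,0,10,0,10,0,0,8,0,10,0,0,8,0,10,0,0,8,0,10,0,0,8,0,10,0,0,0,0]' 40; python3 s.py 3
```

```text
clock: 12.88
tcp_pos: [0.522, 0.0907, 0.1898]
orientation: [0.059, 1.574, -0.06]
contact_force: [-5.3, 0.2, -4.1]
grip_width: 0.0133
12.875 [0.522  0.0907 0.1898] phi 85.67016076179027 0.013285045384887268 [-5.2535  0.2025 -4.0538]
side 267 mean [0.5434 0.094  0.1379] axis [-0.26    0.2869  0.922 ] tilt 22.776932452433456 zrange 0.06795244357172554 0.19889264805532544 low [0.561  0.0718 0.0756]
scene none
```

View pics/sc_side_3.png

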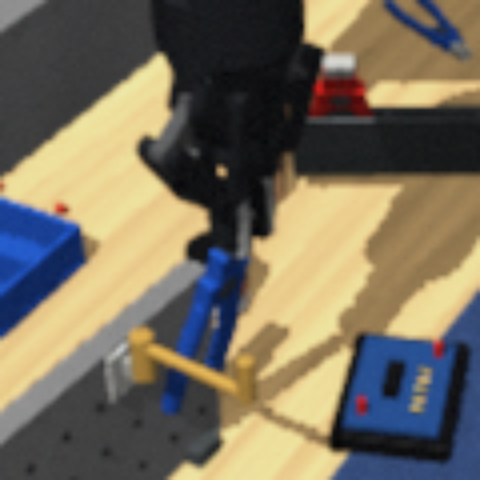

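The pliers are pivoting upright against the panel's clear section. Continue.

```bash
python3 -m pendant '[10,0,0,8,0,10,0,0,8,0,10,0,0,8,0,10,0,0,7,0,10,0,0,6,0,10,0,0,0,0]'; python3 s.py 4
```

```text
clock: 13.72
tcp_pos: [0.5606, 0.088, 0.1911]
orientation: [0.06, 1.57, -0.06]
contact_force: [-5.0, 1.3, 1.6]
grip_width: 0.013
13.725 [0.5606 0.088  0.1911] phi 85.62679737526203 0.013037027781419849 [-4.9795  1.3404  1.5843]
side 318 mean [0.563  0.0864 0.1358] axis [-0.2551  0.5476  0.7969] tilt 37.16263525350557 zrange 0.03696199087184473 0.19160708155614709 low [ 0.635  -0.0357  0.0461]
scene none
```

```bash
python3 -m pendant '[10,0,0,-10,0,10,0,0,-40,0,10,-40,0,-40,0,10,-40,0,0,0,10,0,0,0,0,10,0,0,0,0]' 100; sed -i 's/<.16$/<.07/' s.py; python3 s.py 5
```

```text
clock: 14.58
tcp_pos: [0.4709, 0.0946, 0.2707]
orientation: [0.06, 1.568, -0.06]
contact_force: [-0.5, -0.7, -2.0]
grip_width: 0.0132
14.575 [0.4709 0.0946 0.2707] phi 85.6444850429601 0.013187899245472907 [-0.4772 -0.7473 -1.9802]
side 428 mean [0.4754 0.101  0.2067] axis [-0.1033  0.0184  0.9945] tilt 6.024422298914911 zrange 0.13637656807353457 0.2707428198673283 low [0.4818 0.0996 0.1449]
scene none
```

View pics/sc_side_5.png

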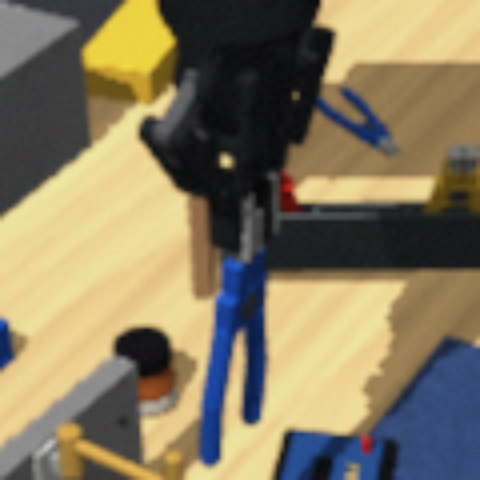

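```bash
cat > m.py <<'E'
from h import *
np.set_printoptions(precision=4,suppress=True)
o=r.get_obs(); p=np.array(o["tcp_pos"]); Rt=R.from_rotvec(o["orientation"]).as_matrix(); print(o["clock"],p)
c=None
for n in ["side","wrist"]:
    c=cal(n); im,d=viewer.grab_frame(n);P=cloud(n,d,c);hsv=cv2.cvtColor(im,cv2.COLOR_RGB2HSV)
    Q=(P-p)@Rt*1000
    m=(d>0)&(hsv[...,0]>100)&(hsv[...,0]<130)&(hsv[...,1]>120)&(np.abs(Q[...,1])<60)&(np.abs(Q[...,2])<60)&(Q[...,0]>-10)&(Q[...,0]<150)
    print(n,m.sum())
    for a in range(-10,150,10):
        q=Q[m&(Q[...,0]>=a)&(Q[...,0]<a+10)]
        if len(q)>2:
            y=np.sort(q[:,1]); g=np.diff(y); i=g.argmax() if len(g) else 0
            print(a,len(q),"y",y[0].round(1),y[-1].round(1),"mid",((y[0]+y[-1])/2).round(1),"gap",g.max().round(1),(y[i]+y[i+1]).round(1)/2,"z",q[:,2].min().round(1),np.median(q[:,2]).round(1))
    if n=="wrist": cv2.imwrite("pics/w6.png",im[:,:,::-1])
E
python3 m.py
```

```text
14.675 [0.4703 0.0945 0.2698]
side 430
0 18 y -7.1 13.8 mid 3.3 gap 6.5 -1.15 z -4.2 -0.3
10 40 y -8.8 13.7 mid 2.4 gap 2.6 7.0 z -4.5 -2.5
20 44 y -15.8 17.2 mid 0.7 gap 4.6 -0.85 z -3.3 -1.0
30 38 y -15.9 19.1 mid 1.6 gap 4.3 -2.4 z -2.2 -0.4
40 40 y -13.0 19.2 mid 3.1 gap 5.9 0.5 z -1.1 0.6
50 31 y -13.2 22.2 mid 4.5 gap 20.2 2.45 z -0.2 3.0
60 32 y -15.5 23.3 mid 3.9 gap 23.6 3.8 z 0.3 3.7
70 31 y -16.4 26.1 mid 4.9 gap 28.7 4.2 z 1.1 4.8
80 35 y -22.3 26.7 mid 2.2 gap 30.5 3.75 z 2.6 5.7
90 29 y -22.7 28.1 mid 2.7 gap 34.0 3.35 z 4.3 6.8
100 34 y -19.8 27.4 mid 3.8 gap 32.8 2.95 z 4.8 8.1
110 27 y -21.4 27.9 mid 3.2 gap 34.2 4.25 z 5.6 9.2
120 27 y -20.5 27.9 mid 3.7 gap 33.2 3.95 z 7.0 9.2
130 4 y -19.4 25.1 mid 2.9 gap 35.4 3.35 z 8.6 11.1
wrist 181
0 19 y -3.9 7.2 mid 1.6 gap 2.3 0.0 z -4.8 -4.2
20 112 y -16.5 16.8 mid 0.2 gap 15.5 -4.4 z -3.0 -1.2
40 9 y -13.0 19.3 mid 3.2 gap 30.8 2.45 z -0.5 2.7
50 8 y -19.4 20.7 mid 0.7 gap 38.8 0.0 z 2.8 4.1
60 9 y -22.0 22.2 mid 0.1 gap 41.5 0.15 z 3.9 5.0
70 6 y -23.6 23.7 mid 0.1 gap 46.7 -0.2 z 5.2 5.3
80 13 y -25.5 25.5 mid -0.0 gap 49.4 -0.45 z 4.4 6.0
```

```bash
python3 -m pendant '[10,-40,0,0,0,10,0,25,21,0,10,0,25,22,0,10,0,0,0,0,10,0,0,0,0]'; python3 m.py | tail -7
```

```text
clock: 15.4
tcp_pos: [0.5168, 0.1409, 0.3099]
orientation: [0.059, 1.572, -0.06]
contact_force: [-0.4, -0.7, -1.6]
grip_width: 0.0129
20 153 y -16.8 16.5 mid -0.1 gap 3.0 -9.4 z -3.1 -1.6
30 7 y 16.1 16.8 mid 16.4 gap 0.2 16.2 z -2.3 -1.4
40 22 y -13.9 19.0 mid 2.6 gap 25.8 1.3 z -0.6 0.2
50 34 y 16.3 20.3 mid 18.3 gap 0.3 17.15 z 0.2 1.8
60 32 y 18.1 22.6 mid 20.3 gap 0.4 22.3 z 0.9 3.2
70 25 y 19.6 24.4 mid 22.0 gap 0.7 20.55 z 2.2 3.9
80 14 y 22.4 25.7 mid 24.0 gap 0.9 22.8 z 3.2 4.9
```

```bash
python3 -m pendant '[10,30,0,0,0,10,30,0,0,0,10,30,0,0,0,10,15,0,0,0,10,10,0,0,0,10,0,0,0,0,10,0,0,0,0]'; python3 s.py 6
```

```text
clock: 16.38
tcp_pos: [0.518, 0.1417, 0.1969]
orientation: [0.06, 1.568, -0.059]
contact_force: [-0.3, 0.3, -1.5]
grip_width: 0.0131
16.375 [0.518  0.1417 0.1969] phi 85.65261603678852 0.013090338395345754 [-0.331   0.3406 -1.4544]
side 345 mean [0.5222 0.154  0.1416] axis [-0.1152 -0.2134  0.9702] tilt 14.034218883259749 zrange 0.06489789947434912 0.19833645819434997 low [0.53   0.1651 0.0723]
scene none
```

View pics/sc_side_6.png

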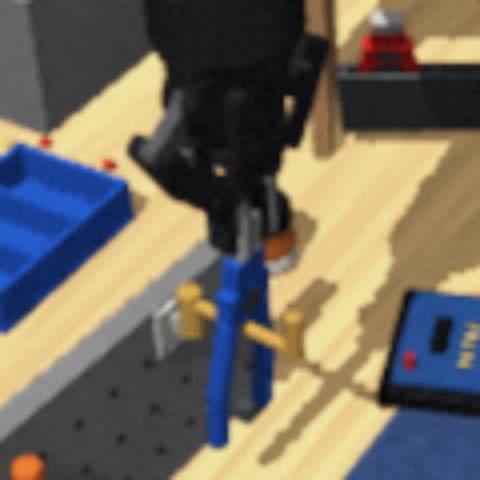

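The handles straddle the bar (bar passes between them at about (240,325)). Lower gently until contact.

```bash
python3 -m pendant '[10,5,0,0,0,10,0,0,0,0,10,3,0,0,0,10,0,0,0,0]'; python3 -m pendant '[10,2,0,0,0,10,0,0,0,0]'
```

```text
clock: 16.98
tcp_pos: [0.5182, 0.142, 0.1899]
orientation: [0.06, 1.568, -0.059]
contact_force: [-3.2, -0.5, 12.6]
grip_width: 0.0132
clock: 17.23
tcp_pos: [0.5188, 0.1427, 0.1895]
orientation: [0.061, 1.566, -0.058]
contact_force: [-5.8, -1.8, 23.5]
grip_width: 0.0134
```

```bash
python3 -m pendant '[10,-2,0,0,0,10,0,0,0,0,10,0,0,0,0]' 20; python3 s.py 7
```

```text
clock: 17.6
tcp_pos: [0.5182, 0.1426, 0.1899]
orientation: [0.06, 1.567, -0.058]
contact_force: [-2.9, 0.6, 12.1]
grip_width: 0.0133
17.6 [0.5182 0.1426 0.1899] phi 85.67705315267695 0.013323356703181589 [-2.8712  0.6159 12.0899]
side 331 mean [0.5216 0.1556 0.1363] axis [-0.1077 -0.2192  0.9697] tilt 14.139230136966624 zrange 0.059438869347537976 0.19142164685232785 low [0.5285 0.166  0.0673]
scene none
```

```bash
python3 -m pendant '[10,-1.5,0,0,0,10,0,0,0,0,17,0,0,0,0,20,0,0,0,0,24,0,0,0,0,28,0,0,0,0,30,0,0,0,0,30,0,0,0,0]'; python3 s.py 8
```

```text
clock: 18.7
tcp_pos: [0.5173, 0.1414, 0.1894]
orientation: [0.06, 1.57, -0.06]
contact_force: [-0.2, 0.1, -0.3]
grip_width: 0.0299
18.7 [0.5173 0.1414 0.1894] phi 85.65585570752991 0.029911051802543893 [-0.1583  0.0531 -0.3451]
side 342 mean [0.5216 0.1545 0.1347] axis [-0.0403 -0.2479  0.9679] tilt 14.548176646862412 zrange 0.05914329126643914 0.19904251583763316 low [0.5226 0.1667 0.0669]
scene none
```

```bash
python3 -m pendant '[32,0,0,0,0,32,-10,0,0,0,32,-30,0,0,0,32,-50,0,0,0,32,-50,0,0,0,32,0,0,0,0,32,0,0,0,0,32,0,0,0,0]'
cat > k.py <<'E'
from h import *
np.set_printoptions(precision=4,suppress=True)
h=np.array([.5227,.141,.135]); o=r.get_obs(); print(o["clock"],o["tcp_pos"],o["contact_force"])
for n in ["side","wrist","side"]:
    c=cal(n); im,d=viewer.grab_frame(n);P=cloud(n,d,c);hsv=cv2.cvtColor(im,cv2.COLOR_RGB2HSV)
    Q=(P-h)*1000; B=(d>0)&(np.abs(Q[...,0])<35)&(np.abs(Q[...,1])<45)
    bl=B&(hsv[...,0]>100)&(hsv[...,0]<130)&(hsv[...,1]>120)&(Q[...,2]>-100)
    st=B&(hsv[...,1]<60)&(Q[...,2]>40)&(Q[...,2]<90)
    br=(d>0)&(hsv[...,0]>12)&(hsv[...,0]<30)&(hsv[...,1]>90)&(abs(Q[...,2])<30)&(abs(Q[...,1])<15)&(np.abs(Q[...,0])<60)
    print(n,bl.sum(),st.sum(),br.sum())
    for a in range(-100,80,20):
        q=Q[bl&(Q[...,2]>=a)&(Q[...,2]<a+20)]
        if len(q)>3: print(" z",a,len(q),q.min(0).round(1),q.max(0).round(1),"med",np.median(q,0).round(1))
    if st.sum(): q=Q[st]; print(" steel",q.min(0),q.max(0),np.median(q,0))
    if br.sum()>5: q=Q[br]; e=np.linalg.svd(q-q.mean(0),full_matrices=False)[2][0]; print(" brass dir",e)
E
python3 k.py
```

```text
clock: 19.8
tcp_pos: [0.5166, 0.1411, 0.3281]
orientation: [0.059, 1.572, -0.06]
contact_force: [0.0, 0.2, -0.5]
grip_width: 0.032
19.8 [0.5166 0.1411 0.3281] [ 0.048   0.1503 -0.5244]
side 442 100 177
 z -80 47 [ -6.8 -20.2 -77. ] [  3.7  29.  -60.1] med [ -2.4 -12.4 -67.3]
 z -60 65 [ -8.2 -21.4 -59.8] [  6.1  29.1 -40.3] med [ -1.6  18.6 -49.2]
 z -40 60 [ -7.  -18.5 -40. ] [  6.2  29.8 -20.1] med [ -1.6  23.5 -31.2]
 z -20 55 [-22.8 -18.  -18.8] [ 6.7 25.4 -0.1] med [-0.5 21.1 -8.8]
 z 0 78 [ -7.2 -13.8   0.1] [ 7.5 20.9 19.8] med [-2.9 13.3 10.7]
 z 20 95 [ -6.5 -14.6  20.8] [ 7.8 18.8 39.8] med [-3.1  8.  28.7]
 z 40 40 [-6.5 -9.9 40.1] [ 6.  14.3 49.1] med [-3.   8.5 44.7]
 steel [-6.4584 -6.5955 49.3688] [ 8.0092 10.7337 75.2033] [-2.2941  4.6901 65.7466]
 brass dir [-0.9755  0.0925  0.1994]
wrist 282 426 552
 z -60 5 [ -4.7 -14.  -59. ] [ -2.4  24.3 -46.2] med [ -3.8 -13.8 -53.7]
 z -40 12 [ -2.1 -23.7 -38.2] [  2.6  26.  -21.7] med [ -0.2  25.1 -27. ]
 z -20 11 [ -1.7  20.1 -18.8] [ 1.9 24.1 -0.1] med [ 0.6 22.3 -7. ]
 z 0 9 [ -2.3 -17.8   1. ] [ 2.2 20.8 17. ] med [ 0.3 19
[... 194 characters left out ...]
55 75.6062] [-2.3663  0.7972 73.3282]
 brass dir [ 0.9827 -0.1068 -0.1514]
side 438 101 177
 z -80 47 [ -7.6 -21.  -78.1] [  3.   28.8 -60.2] med [ -2.4 -12.3 -67.6]
 z -60 65 [ -7.6 -22.1 -60. ] [  6.1  28.4 -40.4] med [ -1.9  20.1 -49.7]
 z -40 58 [ -8.  -17.9 -39.7] [  6.4  28.6 -20.5] med [ -0.9  23.5 -30.9]
 z -20 54 [-16.8 -17.3 -19.8] [ 7.8 25.5 -0. ] med [-0.8 20.6 -9.5]
 z 0 81 [-24.5 -13.7   0. ] [ 6.7 21.5 19.8] med [-2.7 14.1 10. ]
 z 20 91 [ -6.9 -15.2  20. ] [ 7.4 18.7 40. ] med [-3.7  8.5 29.3]
 z 40 41 [-6.  -8.6 40.2] [ 7.1 13.7 50. ] med [-2.6  9.6 44.6]
 steel [-6.8541 -6.7485 50.2213] [ 8.8649 10.3592 75.2722] [-2.3837  4.9145 66.1717]
 brass dir [-0.9748  0.0928  0.2027]
```

Numbers agree: jaw tops are 75 mm above the bar centre line (74 expected at rest), the pliers are upright, still and centred to within about 3 mm, and the hook is at its stop. Hand in.

```bash
python3 -c "from bench import r; print(r.hand_in(), r.get_obs()['clock'])"
```

```text
the job is handed in; nothing more can be done
the job is handed in; nothing more can be done
```

The blue-handled pliers now hang jaws up on the opened hook, and I handed the job in at about 20 s of the 58 s. The hand-in reports no verdict.

- **Hook:** I swung it out by its pin to the stop. Measured, it points within about half a degree of straight out from the panel.
- **Pliers:** I drew them out of the middle pocket along their lean. The moves cannot tilt the tool, so I pushed the handles against a clear part of the panel face to pivot the pliers upright in the fingers. I then lowered them over the bar until they touched and opened the fingers.

**Last checks:**
- The jaw tops stand 75 mm above the bar's centre line (74 mm expected at rest).
- The pliers are upright and within about 3 mm of the bar's middle.
- Two side views taken 0.1 s apart agree to about 1 mm.
- The robot is clear, with tool force near 0 N.

**What disagreed or was not checked:**
- Contact came about 4 mm higher than I had worked out, and up to 23 N was pressed onto the hook before I eased off; the pliers then settled to the right height.
- The automatic tilt figure near the end (about 14°) was spoilt because one handle was partly hidden, so I relied on the height-by-height measurements.
- I did not measure the cutters, strippers, board, spool and flux jar again at the end. I planned every move to stay clear of them.
- After the release I had reached the picture limit, so the final state was checked by numbers only.

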